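# Switch the marble feeder to the empty tub

### The arm

A 6-joint arm with a two-finger parallel gripper is mounted at the origin on the work surface. World frame = base frame: x ahead of the robot, y to its left, z up, the work surface at z = 0. Lengths are in m, angles in degrees, forces in N, time in s.
With the tool pointing down it reaches from about 0.325 to 0.9 m from the base axis. Payload 3.5 kg.
Tool frame: the origin (TCP) lies midway between the tips of the shut fingers; the grasp point (between the pads) lies env.pinch_z behind it (env.pinch_z is the distance from the TCP to the grasp point, in m); z points along the fingers, y is the direction in which the jaws open and shut (so a half turn about z gives the same grasp; the last joint's range is limited). The gripper opens to 85 mm and grips with 20 to 120 N. Pads are 22 mm wide; open, the fingers measure 114 mm over their backs; the gripper's body (76 mm by 85 mm) begins 54 mm behind the grasp point. The pads swing forward as they close: fully open they stand 13 mm farther back than shut.
Start: joints at [64.95, 15.837, -1.513, 72.651, 0, 84.076], TCP at [0.205, 0.59, 0.231] pointing down, gripper open.
Joint ranges: [-178.77, 178.77], [-48.84, 107.48], [-61.69, 71.31], [-111.58, 123.2], [-90, 87.43], [-180, 180]. Speed limits (degrees/s): [147.25, 147.25, 180, 180, 180, 180].

### API

Orientations are given as a 3x3 rotation matrix whose columns are the frame's x, y, z axes.
In Python, from workcell import env, vision, workorder gives the robot as it stands. The module is installed in compiled form; this text tells all that it offers.
- The arm moves only by the tool send_rows, never from a script. Its argument "deltas" is a list of rows, each a list of 6 numbers: the shift along the tool's x, y, z normalised to -1 to 1, where 1 is 5 cm, then the turn, a rotation vector about the tool's x, y, z normalised to -1 to 1, where 1 is 4 degrees. In form: [[x, y, z, rx, ry, rz], ...]. A call has 1 to 8 rows; each row shifts and turns the pose as measured when the row begins, along the tool's axes as they then stand; what a row does not reach is not made up. A row lasts 1/10 s, in which the tool goes at most 50 mm and 8.59 degrees, less where a joint would pass 70% of its speed; a pose out of reach is approached as far as the arm can. A call with a number of a shift or a turn outside -1 to 1 is refused whole. A call with a gripper value outside its range is refused whole. "jaw" is the finger opening in mm, from 0 to 85.4, set as the call begins (left out, the last holds). The fingers move at their own pace and stop on an object; "force" is the grip in N (left out, the last holds). Time passes only in rows, so rows that do not move let the fingers close. It gives the time, the measured TCP pose, the force and the opening at its end, in the units of the state.
- env.state(): the state, without advancing time (a new reading comes with each control period).
- vision.snapshot(name): name is "scene" or "top"; returns a dict with "image" (384x512x3 uint8, red, green, blue), "vertical_fov" (degrees; the focal length in pixels is half the picture's height over the tangent of half this angle, whatever the lens; pixels are square), "cx", "cy" (the principal point, pixels), "extrinsics" (4x4, takes a point from camera to world coordinates). Camera axes: x right, y down, z forward; pixel columns grow to the right and rows downward; lengths in m; the calibration is good to about 2 mm. A picture is of the moment at which its call begins. There is no depth.
- workorder.job_done(): hands the job in, once; it reports no verdict.
The state is a dict: "t": time; "joint_pos": joint angles; "qd": joint speeds; "tau": joint torques, N m; "position": TCP position; "tcp_rot": TCP orientation; "contact_force": force on the tool from outside, world axes, zero at the start; "ft_torque": the same for the moment, N m; "grip_width": opening from 0.0 (shut) to 1.0 (fully open).
Only numpy, scipy, OpenCV 4.12 (cv2) and the standard library are available. Lean on these libraries where they do the work, as an engineer would, in place of code of your own. Each camera call takes 0.05 s, during which the arm holds its last target. There are 200 camera calls.

### The job

The first tub has its mixing marbles; now feed the waiting ones into the other, empty tub. With a fingertip press down the raised end of the seesaw gate so that it rocks right over its pivot to the empty tub's chute, and only then push the shutter's black knob across, fully open, so that all six waiting marbles run into it. Do not touch the marbles or the tubs, pick nothing up, and leave the bottle, pebble and brush alone.

Things in the scene. Friction and masses are not known exactly. Their poses are not given: they have to be found in the camera images.
- feeder: Two-way marble feeder, fixed, on a plywood board 330 x 460 x 12 mm (x -90..240, y -230..230 mm). Origin: on the table top, under the pivot; +x points along the feed track away from the operator, +y to the filled tub, -y to the empty tub, z up. Highest part: the hopper's rim, 277 mm above the table at x 165..235 mm. Chutes at x -16..16, |y| 86..184 mm, up to 151 mm high.
- pivot (a point): Middle of the gate's pivot, 160 mm above the table; the pivot lies along the feeder's x.
- lip (a point): Lower end of the feed track's floor, 14 mm behind (+x of) the pivot and 186 mm above the table. From here the track (25 mm wide inside, clear walls 20 mm high) rises at 8 degrees along +x to the hopper. Marbles drop from it on to the gate.
- gate (a joint): Seesaw gate, a blue trough 180 mm long along the feeder's y, in rad. -0.30: end over the filled tub's chute down (as at the start); +0.30: rocked over to its other stop, end over the empty tub's chute down. A brass tumbler weight (26 mm wide, 18 mm to the operator's side of mid-trough, top 82 mm above the pivot) makes it fall to the stop it leans to. Rocking takes under 1 N at a pad.
- pad_up (a point): Centre of the top of the red press pad (38 x 26 mm, long side along the feeder's x) on the gate's raised end, empty tub's side: 38 mm to the operator's side (-x) of the trough's centre line, about 64 mm from the pivot along y and 198 mm above the table at the start; it sinks 43 mm and shifts 11 mm outwards (-y) until the gate is fully over, past level the gate falls on by itself. Free air above and below.
- pad_down (a point): The same on the other red pad, on the filled tub's side: down at the start.
- shutter (a joint): Slide shutter across the feed track, in m: 0 shut, 0.032 fully open against its stop. It slides along the feeder's +y (towards the filled tub's side), stays where it is left and takes about 1 N. It lets marbles pass from about 0.025.
- knob_top (a point): Centre of the top of the shutter's upright black knob (14 mm across, 30 mm tall, leaning 8 degrees to the operator), about 253 mm above the table. It stands on the shutter's flange (14 x 30 mm), 11 mm above the track's walls, free on all sides, and moves with the shutter.
- tub_empty: Empty pale blue-white plastic tub, 92 mm across the rim, 70 mm high, standing loose on the base board under the spout on the feeder's -y side. Origin: centre of its underside.
- tub_filled: The same tub under the other spout, already holding its three marbles. Origin: centre of its underside.
- marble1: Green glass marble, 20 mm across, number 1 from the shutter in the queue waiting in the feed track. Origin at its centre.
- marble2: Green glass marble, 20 mm across, number 2 from the shutter in the queue waiting in the feed track. Origin at its centre.
- marble3: Green glass marble, 20 mm across, number 3 from the shutter in the queue waiting in the feed track. Origin at its centre.
- marble4: Green glass marble, 20 mm across, number 4 from the shutter in the queue waiting in the feed track. Origin at its centre.
- marble5: Green glass marble, 20 mm across, number 5 from the shutter in the queue waiting in the feed track. Origin at its centre.
- marble6: Green glass marble, 20 mm across, number 6 from the shutter in the queue waiting in the feed track. Origin at its centre.
- spare1: Green glass marble, 20 mm across, already in the filled tub. Origin at its centre.
- spare2: Green glass marble, 20 mm across, already in the filled tub. Origin at its centre.
- spare3: Green glass marble, 20 mm across, already in the filled tub. Origin at its centre.
- bottle_mid (a point): Amber ink bottle, 38 mm across, 75 mm tall, standing on the base board beside the feed track; the point is on its axis, half-way up.
- pebble_mid (a point): Dark grey river pebble, 42 mm across, 22 mm high, on the base board beside the feed track; the point is its centre.
- brush_grip (a point): Slim round artist's brush, black, 9 mm thick, 210 mm long, lying on the table in front of the feeder; the point is its middle.
There are look-alikes about, which are no part of the job. What is shaped like the tub_empty but green or yellow is not meant. What is shaped like the tub_filled but orange or pink is not meant.

How it is judged (in metres and radians):
On the way, in this order (a step that is already met when the one before it is completed fails the run):
1. the gate is rocked over to the empty tub's chute, the shutter still shut (value of joint gate above 0.26 rad and value of joint shutter below 0.01 m), for 0.2 s.
2. the shutter is pushed fully open (value of joint shutter above 0.028 m), for 0.2 s.
At the end, for the whole second after the job is handed in: Gate within 0.04 rad of its stop on the empty tub's side, shutter open 26 mm or more, the six waiting marbles inside that tub (within 44 mm of its axis, under 75 mm up), the other three still in theirs, both tubs upright (0.1 rad) and within 20 mm of where they stood (value of joint gate above 0.26 rad and value of joint shutter above 0.026 m and horizontal distance between each of marble1, marble2, marble3, marble4, marble5, marble6 and tub_empty below 0.044 m and height (world z) of each of marble1, marble2, marble3, marble4, marble5, marble6, spare1, spare2, spare3 below 0.075 m and horizontal distance between each of spare1, spare2, spare3 and tub_filled below 0.044 m and angle between each of tub_empty, tub_filled's own z axis and vertical below 0.1 rad and distance of each of tub_empty, tub_filled from where it was at the start of the episode below 0.02 m); the robot touches nothing.
It fails at once if the shutter is opened while the gate still leans to the filled tub (value of joint shutter above 0.015 m and value of joint gate below 0.1 rad).
It fails at once if the robot touches a marble (contact force between any of the fingers, the arm and marble1 above 0.3 N or contact force between any of the fingers, the arm and marble2 above 0.3 N or contact force between any of the fingers, the arm and marble3 above 0.3 N or contact force between any of the fingers, the arm and marble4 above 0.3 N or contact force between any of the fingers, the arm and marble5 above 0.3 N or contact force between any of the fingers, the arm and marble6 above 0.3 N or contact force between any of the fingers, the arm and spare1 above 0.3 N or contact force between any of the fingers, the arm and spare2 above 0.3 N or contact force between any of the fingers, the arm and spare3 above 0.3 N).
It fails at once if the robot touches a tub (contact force between any of the fingers, the arm and tub_empty above 0.3 N or contact force between any of the fingers, the arm and tub_filled above 0.3 N).
It fails at once if a marble or a tub is lifted (height (world z) of any of marble1, marble2, marble3, marble4, marble5, marble6 above 0.24 m or height (world z) of any of spare1, spare2, spare3 above 0.09 m or height (world z) of any of tub_empty, tub_filled above 0.027 m).
It fails at once if the bottle, the pebble or the brush is moved (over 20 mm) (distance of any of bottle_mid, pebble_mid, brush_grip from where it was at the start of the episode above 0.02 m).
It also fails if it takes over 48 s, if anything falls off the work surface, if the arm or the gripper's body presses on something with over 40 N, if the wrist force passes 120 N, or if a joint passes its speed limit or range.

## Working session

There is one attempt and no reset: what is moved stays moved. The work goes in short steps, Python scripts to look and compute and a tool call to move; the robot and the scene stay as the last step left them, time stands still between calls to the robot, and variables do not carry over. Pictures are saved under pics/ and viewed, about 8 in all and at most 12, crops included, and the job is handed in when it is done.

Besides the shell and the picture viewer there is one more tool, called in YAML: its name, and indented under it one key for each argument. send_rows: Moves the arm, as the interface text tells. Scaled input: -1 to 1 covers 5 cm each way for a shift and 4 degrees each way for a turn. Its arguments: {"type":"object","properties":{"deltas":{"type":"array","items":{"type":"array","items":{"type":"number","minimum":-1,"maximum":1}}},"jaw":{"type":"number"},"force":{"type":"number"}},"required":["deltas"]}

```bash
mkdir -p pics
cat > h.py <<'E'
import numpy as np, cv2, json
from workcell import env, vision, workorder
def snap(n,f):
    s=vision.snapshot(n); cv2.imwrite('pics/'+f+'.png',cv2.cvtColor(s['image'],cv2.COLOR_RGB2BGR))
    np.savez('pics/'+f+'.npz',E=s['extrinsics'],v=s['vertical_fov'],c=[s['cx'],s['cy']]); return s
def cal(f):
    d=np.load('pics/'+f+'.npz'); return d['E'],192/np.tan(np.radians(d['v'])/2),d['c']
def ray(f,u,v):
    E,fl,c=cal(f); return E[:3,3],E[:3,:3]@np.array([(u-c[0])/fl,(v-c[1])/fl,1])
def atz(f,u,v,z):
    o,d=ray(f,u,v); return o+d*(z-o[2])/d[2]
def proj(f,p):
    E,fl,c=cal(f); q=E[:3,:3].T@(np.array(p)-E[:3,3]); return q[:2]/q[2]*fl+c
def crop(f,x,y,w,h,k,o):
    i=cv2.imread('pics/'+f+'.png')[y:y+h,x:x+w]; cv2.imwrite('pics/'+o+'.png',cv2.resize(i,None,fx=k,fy=k,interpolation=cv2.INTER_CUBIC))
E
python3 - <<'E'
from h import *
a=snap('scene','s0');b=snap('top','t0')
A=np.vstack([a['image'],b['image']])
for f in('s0','t0'):
    E,fl,c=cal(f);print(E.round(3),fl,c)
i=np.hstack([cv2.imread('pics/s0.png'),cv2.imread('pics/t0.png')]);cv2.imwrite('pics/both.png',cv2.resize(i,(800,300)))
print(env.state(),env.pinch_z)
E
```

```text
[[-0.133  0.699 -0.703  1.204]
 [ 0.991  0.1   -0.088 -0.02 ]
 [ 0.009 -0.709 -0.706  0.796]
 [ 0.     0.     0.     1.   ]] 347.82197838173835 [257.95214099 192.45596055]
[[ 0.026 -0.997  0.079  0.433]
 [-0.999 -0.024  0.024 -0.124]
 [-0.022 -0.079 -0.997  1.643]
 [ 0.     0.     0.     1.   ]] 495.3219942473928 [252.63075169 186.4952609 ]
{'t': 0.1, 'joint_pos': array([ 6.49505833e+01,  1.58764323e+01, -1.59062876e+00,  7.26515445e+01,
       -5.45722120e-04,  8.40739568e+01]), 'qd': array([-0.02195872, -0.14931258,  0.17333767,  0.01765811, -0.02021372,
       -0.09682119]), 'tau': array([ 3.02489652e-04, -4.46709430e+01,  2.96128160e+01,  8.43136513e-03,
       -6.64972913e-05,  5.00705930e-07]), 'position': array([0.20447566, 0.58984563, 0.23023879]), 'tcp_rot': array([[-9.44815261e-01,  3.27602455e-01, -8.67832564e-04],
       [ 3.27603541e-01,  9.44813414e-01, -1.87938557e-03],
       [ 2.04248520e-04, -2.05997719e-03, -9.99997857e-01]]), 'contact_force': array([0.03232124, 1.09506959, 0.13831298]), 'ft_torque': array([ 0.03041108, -0.0384654 ,  0.03606449]), 'grip_width': 0.9963199808662958} 0.0187
```

View pics/s0.png

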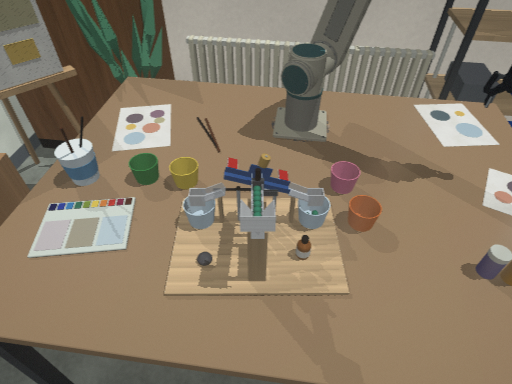

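View pics/t0.png

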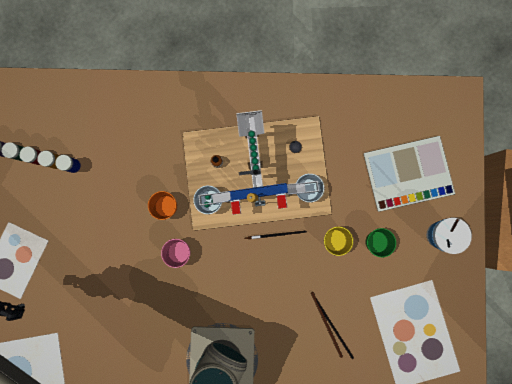

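Run:
```python
from h import *
crop('t0',175,100,165,140,4.8,'t0c'); crop('s0',165,140,190,160,4.2,'s0c')
```

```text
(no output)
```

View pics/t0c.png

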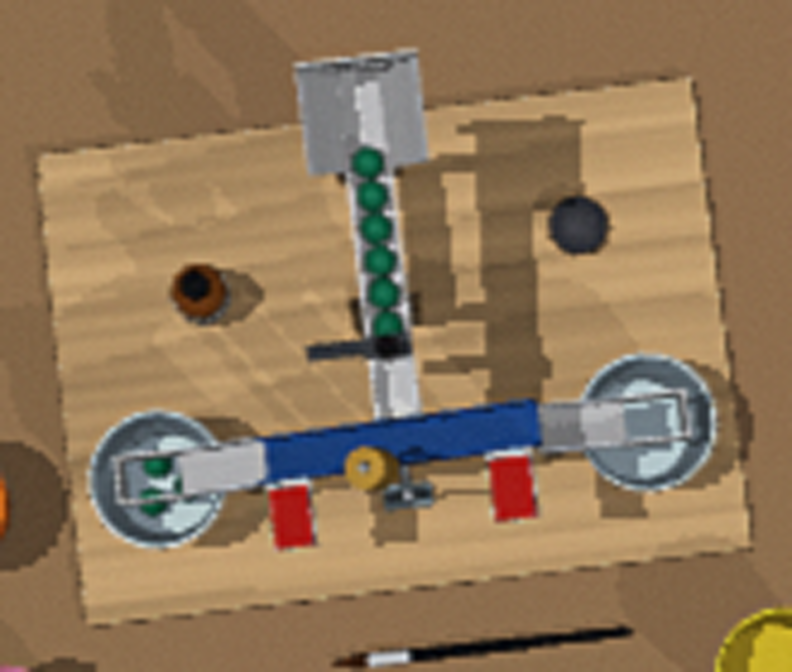

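View pics/s0c.png

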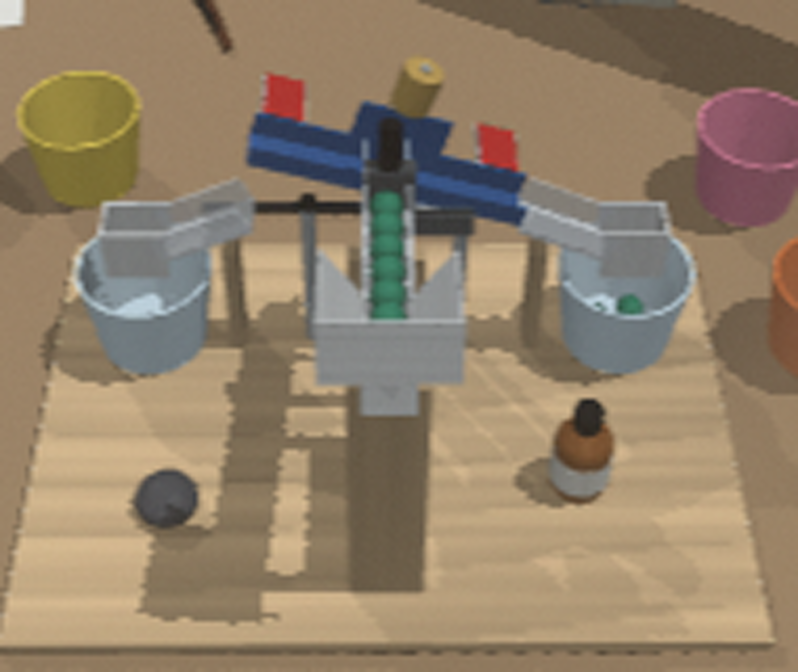

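Tubs: top crop (155,478) holds green marbles, which makes it the filled tub. The pale tub at (648,420) shows no marbles, so that's the empty one. Both are blue-white; the green, yellow, orange and pink cups are off the board. The raised pad is at (512,488) in the top crop and the knob at (392,345). Next I'll fit the feeder pose.

```bash
cat >> h.py <<'E'
def F(p,P=None):
    x,y,a=np.load('pose.npy') if P is None else P
    c,s=np.cos(a),np.sin(a); p=np.array(p,float); return np.array([x+c*p[0]-s*p[1],y+s*p[0]+c*p[1],p[2]])
E
python3 - <<'E'
from h import *
from scipy.optimize import least_squares
t=lambda u,v:np.array([u/4.8+175-.4,v/4.8+100-.4]); s=lambda u,v:np.array([u/4.2+165-.4,v/4.2+140-.4])
obs=[('t0',t(38,155),(.24,.23,.012)),('t0',t(692,78),(.24,-.23,.012)),('t0',t(752,548),(-.09,-.23,.012)),('t0',t(88,625),(-.09,.23,.012)),
('s0',s(5,645),(.24,-.23,.012)),('s0',s(772,645),(.24,.23,.012)),
('t0',t(512,488),(-.038,-.064,.198)),('s0',s(285,98),(-.038,-.064,.198))]
P=least_squares(lambda P:np.concatenate([proj(f,F(p,P))-q for f,q,p in obs]),[.44,-.1,.1]).x
np.save('pose.npy',P);print(P,np.degrees(P[2]))
for f,q,p in obs: print(f,q.round(1),(proj(f,F(p))-q).round(1))
# knob top by triangulation
A=[];b=[]
for f,q in(('t0',t(394,345)),('s0',s(390,124))):
    o,d=ray(f,*q);d/=np.linalg.norm(d);M=np.eye(3)-np.outer(d,d);A.append(M);b.append(M@o)
k=np.linalg.lstsq(np.vstack(A),np.hstack(b),rcond=None)[0]
c,sn=np.cos(P[2]),np.sin(P[2]);R=np.array([[c,-sn,0],[sn,c,0],[0,0,1]])
print('knob',k,'feeder',R.T@(k-[P[0],P[1],0]))
print('pad',F((-.038,-.064,.198)),'end',F((-.038,-.075,.155)))
E
```

```text
[ 0.53472261 -0.1059339   0.14090033] 8.072994019719946
t0 [182.5 131.9] [-0.3 -0.3]
t0 [318.8 115.8] [ 0.3 -0.4]
t0 [331.3 213.8] [0.4 0.2]
t0 [192.9 229.8] [-0.4  0.2]
s0 [165.8 293.2] [-1.7 -0.1]
s0 [348.4 293.2] [ 1.4 -0.6]
t0 [281.3 201.3] [ 0.2 -0. ]
s0 [232.5 162.9] [ 0.6 -0.3]
knob [ 0.58540599 -0.09987811  0.25287589] feeder [ 0.05103155 -0.00112192  0.25287589]
pad [ 0.506087   -0.17463617  0.198     ] end [ 0.50763178 -0.18552716  0.155     ]
```

```bash
cat >> h.py <<'E'
from scipy.spatial.transform import Rotation as Ro
def plan(p,yaw=None,step=.045,n=None):
    """rows to world p, jaw axis (tool y) at world angle yaw deg, tool pointing down"""
    s=env.state();x=s['position'];R=s['tcp_rot']
    if yaw is None: T=R
    else:
        a=np.radians(yaw);y=np.array([np.cos(a),np.sin(a),0]);z=np.array([0,0,-1.]);T=np.column_stack([np.cross(y,z),y,z])
    w=Ro.from_matrix(R.T@T).as_rotvec(degrees=True);d=np.array(p)-x
    n=n or int(max(np.ceil(np.linalg.norm(d)/step),np.ceil(abs(w).max()/4),1));rows=[]
    for i in range(n):
        rows.append((np.r_[R.T@d/n/.05,w/n/4]).round(2).tolist()); R=R@Ro.from_rotvec(w/n,degrees=True).as_matrix()
    print(n,'at',x.round(4),'t',s['t']);print(json.dumps(rows))
E
python3 -c "
from h import *
plan((.41,-.17,.31),8.1)"
```

```text
18 at [0.2045 0.5898 0.2302] t 0.1
[[-0.49, -0.72, -0.09, -0.0, 0.0, 0.87], [-0.54, -0.69, -0.09, -0.0, 0.0, 0.87], [-0.58, -0.66, -0.09, -0.0, 0.0, 0.87], [-0.62, -0.62, -0.09, -0.0, 0.0, 0.87], [-0.65, -0.58, -0.09, -0.0, 0.0, 0.87], [-0.69, -0.54, -0.09, -0.0, 0.0, 0.87], [-0.72, -0.5, -0.09, -0.0, 0.0, 0.87], [-0.75, -0.45, -0.09, -0.0, 0.0, 0.87], [-0.77, -0.41, -0.09, -0.0, 0.0, 0.87], [-0.8, -0.36, -0.09, -0.0, 0.0, 0.87], [-0.82, -0.31, -0.09, -0.0, 0.0, 0.87], [-0.83, -0.26, -0.09, -0.0, 0.0, 0.87], [-0.85, -0.21, -0.09, -0.0, 0.0, 0.87], [-0.86, -0.16, -0.09, -0.0, 0.0, 0.87], [-0.87, -0.11, -0.09, -0.0, 0.0, 0.87], [-0.87, -0.05, -0.09, -0.0, 0.0, 0.87], [-0.87, 0.0, -0.09, -0.0, 0.0, 0.87], [-0.87, 0.05, -0.09, -0.0, 0.0, 0.87]]
```

send_rows:
  deltas:
    - [-0.5, -0.7, -0.2, 0, 0, 0.87]
    - [-0.55, -0.7, -0.2, 0, 0, 0.87]
    - [-0.6, -0.65, -0.2, 0, 0, 0.87]
    - [-0.6, -0.6, -0.2, 0, 0, 0.87]
    - [-0.65, -0.55, -0.2, 0, 0, 0.87]
    - [-0.7, -0.5, -0.2, 0, 0, 0.87]
    - [-0.7, -0.45, -0.2, 0, 0, 0.87]
    - [-0.75, -0.4, -0.2, 0, 0, 0.87]
  jaw: 0

```text
t: 0.9
position: [0.3011, 0.2509, 0.3067]
tcp_rot: [[-0.675, 0.737, -0.006], [0.737, 0.675, -0.01], [-0.003, -0.012, -1.0]]
contact_force: [0.9, -0.8, 0.6]
grip_width: -0.003
```

```bash
python3 -c "
from h import *
plan((.41,-.17,.31),8.1)"
```

```text
10 at [0.3011 0.2509 0.3067] t 0.9
[[-0.77, -0.41, 0.0, -0.01, 0.01, 0.86], [-0.79, -0.36, -0.0, -0.01, 0.01, 0.86], [-0.81, -0.31, -0.0, -0.01, 0.01, 0.86], [-0.83, -0.26, -0.0, -0.01, 0.01, 0.86], [-0.84, -0.21, -0.0, -0.01, 0.01, 0.86], [-0.85, -0.16, -0.0, -0.01, 0.01, 0.86], [-0.86, -0.11, -0.0, -0.01, 0.01, 0.86], [-0.87, -0.06, -0.0, -0.01, 0.01, 0.86], [-0.87, -0.01, -0.01, -0.01, 0.01, 0.86], [-0.87, 0.05, -0.01, -0.01, 0.01, 0.86]]
```

send_rows:
  deltas:
    - [-0.75, -0.4, 0, 0, 0, 0.86]
    - [-0.8, -0.35, 0, 0, 0, 0.86]
    - [-0.8, -0.3, 0, 0, 0, 0.86]
    - [-0.8, -0.25, 0, 0, 0, 0.86]
    - [-0.85, -0.2, 0, 0, 0, 0.86]
    - [-0.85, -0.15, 0, 0, 0, 0.86]
    - [-0.85, -0.1, 0, 0, 0, 0.86]
    - [-0.85, -0.05, 0, 0, 0, 0.86]

```text
t: 1.7
position: [0.387, -0.0942, 0.3099]
tcp_rot: [[-0.24, 0.971, -0.001], [0.971, 0.24, -0.009], [-0.008, -0.003, -1.0]]
contact_force: [1.1, 0.8, -0.6]
grip_width: 0.002
```

```bash
python3 -c "
from h import *
plan(F((-.041,-.069,.26)),8.1)"
```

```text
4 at [ 0.387  -0.0942  0.3099] t 1.7
[[-0.55, 0.47, 0.25, -0.01, 0.03, 0.36], [-0.54, 0.48, 0.25, -0.01, 0.03, 0.36], [-0.53, 0.49, 0.25, -0.01, 0.03, 0.36], [-0.52, 0.51, 0.25, -0.01, 0.03, 0.36]]
```

send_rows:
  deltas:
    - [-0.9, 0.1, 0, 0, 0, 0.4]
    - [-0.8, 0.3, 0, 0, 0, 0.4]
    - [-0.3, 0.6, 0.2, 0, 0, 0.4]
    - [-0.2, 0.6, 0.3, 0, 0, 0.3]
    - [0, 0.4, 0.3, 0, 0, 0]
    - [0, 0, 0, 0, 0, 0]

```text
t: 2.3
position: [0.5115, -0.1969, 0.2666]
tcp_rot: [[-0.118, 0.993, -0.003], [0.993, 0.118, -0.009], [-0.009, -0.004, -1.0]]
contact_force: [-1.4, -0.3, -0.9]
grip_width: 0.005
```

```bash
python3 -c "
from h import *
plan(F((-.041,-.069,.215)),8.1)
snap('scene','s1');snap('top','t1');crop('s1',165,100,190,150,4,'s1c')"
```

```text
2 at [ 0.5115 -0.1969  0.2666] t 2.3
[[0.18, -0.05, 0.51, -0.03, 0.06, -0.16], [0.18, -0.05, 0.52, -0.03, 0.06, -0.16]]
```

View pics/s1c.png

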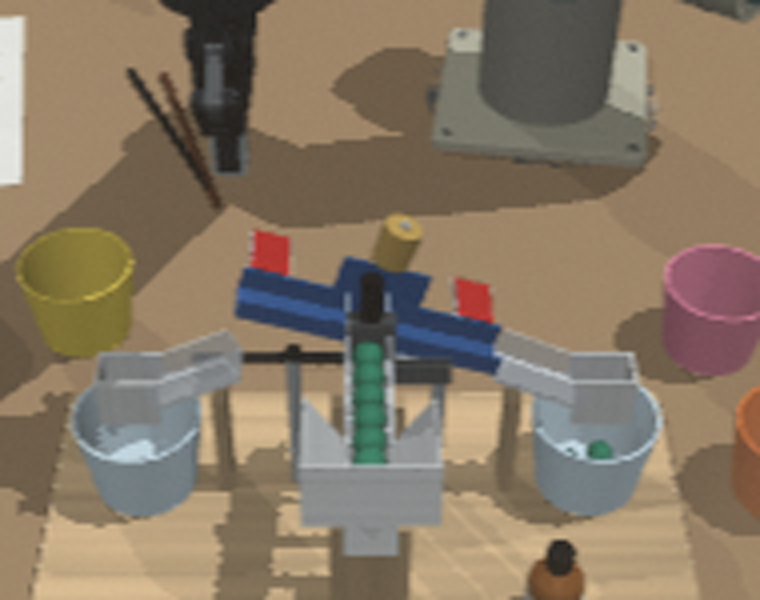

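The shut fingers, tip at about (228,170), are above and slightly outside the raised pad at (270,250). That agrees with the computed offset. I'll move down over the pad.

send_rows:
  deltas:
    - [0.2, 0, 0.4, 0, 0, -0.15]
    - [0.15, 0, 0.4, 0, 0, -0.15]
    - [0, 0, 0, 0, 0, 0]

```text
t: 2.7
position: [0.5067, -0.1797, 0.2313]
tcp_rot: [[-0.139, 0.99, 0.002], [0.99, 0.139, -0.013], [-0.013, -0.0, -1.0]]
contact_force: [-0.7, 0.5, 0.1]
grip_width: 0.001
```

```bash
python3 -c "
from h import *
plan(F((-.041,-.069,.173)),8.1,n=6)"
```

```text
6 at [ 0.5067 -0.1797  0.2313] t 2.7
[[0.0, -0.01, 0.19, -0.0, 0.03, -0.0], [0.0, -0.01, 0.19, -0.0, 0.03, -0.0], [0.0, -0.01, 0.19, -0.0, 0.03, -0.0], [0.0, -0.01, 0.19, -0.0, 0.03, -0.0], [0.0, -0.01, 0.19, -0.0, 0.03, -0.0], [0.0, -0.01, 0.19, -0.0, 0.03, -0.0]]
```

send_rows:
  deltas:
    - [0, 0, 0.25, 0, 0, 0]
    - [0, 0, 0.25, 0, 0, 0]
    - [0, 0, 0.2, 0, 0, 0]
    - [0, 0, 0.2, 0, 0, 0]
    - [0, 0, 0.2, 0, 0, 0]
    - [0, 0, 0.15, 0, 0, 0]
    - [0, 0, 0.1, 0, 0, 0]
    - [0, 0, 0, 0, 0, 0]

```text
t: 3.5
position: [0.5074, -0.1826, 0.1624]
tcp_rot: [[-0.138, 0.99, 0.007], [0.99, 0.138, -0.016], [-0.017, 0.004, -1.0]]
contact_force: [0.1, -0.3, 0.3]
grip_width: 0.001
```

```bash
python3 -c "
from h import *
snap('scene','s2');snap('top','t2');crop('s2',165,100,190,150,4,'s2c')
print(F((-.041,-.069,.173)))"
```

```text
[ 0.50381891 -0.18000793  0.173     ]
```

View pics/s2c.png

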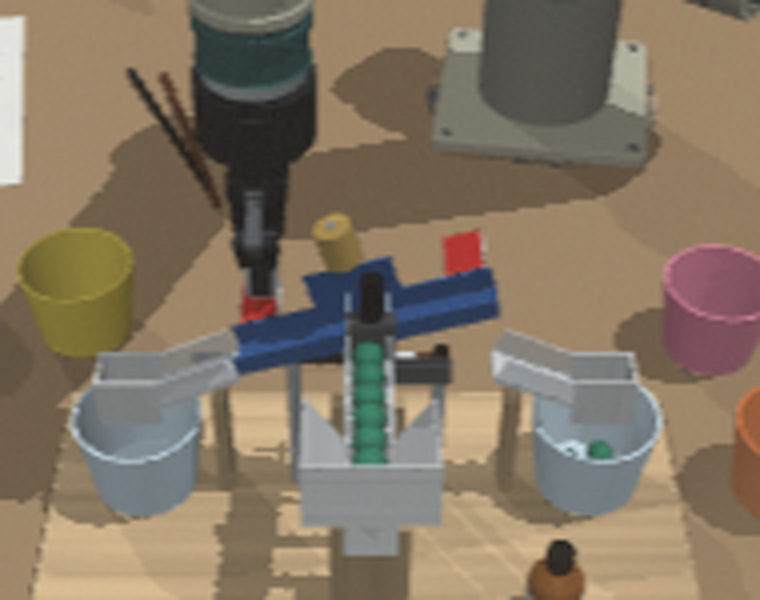

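The gate has rocked over: its left end now sits at the empty tub's chute (235,350), the tumbler leans that way at (335,240), and the marbles are still held. I'll lift straight off and move to the knob.

send_rows:
  deltas:
    - [-0.1, -0.1, -0.5, 0, 0, 0]
    - [-0.1, -0.1, -0.8, 0, 0, 0]
    - [0, 0, -0.8, 0, 0, 0]
    - [0, 0, -0.7, 0, 0, 0]
    - [0, 0, 0, 0, 0, 0]

```text
t: 4.1
position: [0.4979, -0.1918, 0.3092]
tcp_rot: [[-0.138, 0.99, 0.008], [0.99, 0.138, -0.017], [-0.018, 0.005, -1.0]]
contact_force: [0.1, 0.6, 0.4]
grip_width: -0.002
```

```bash
python3 -c "
from h import *
plan(F((.051,-.048,.29)),8.1)"
```

```text
3 at [ 0.4979 -0.1918  0.3092] t 4.1
[[0.22, 0.66, 0.13, 0.02, 0.08, -0.01], [0.21, 0.66, 0.13, 0.02, 0.08, -0.01], [0.21, 0.66, 0.13, 0.02, 0.08, -0.01]]
```

send_rows:
  deltas:
    - [0.2, 0.65, 0, 0, 0.1, 0]
    - [0.2, 0.65, 0, 0, 0.1, 0]
    - [0.2, 0.6, 0.1, 0, 0.1, 0]
    - [0, 0, 0.2, 0, 0, 0]
    - [0, 0, 0, 0, 0, 0]

```text
t: 4.6
position: [0.5919, -0.1484, 0.297]
tcp_rot: [[-0.137, 0.991, 0.011], [0.991, 0.137, 0.001], [-0.0, 0.011, -1.0]]
contact_force: [0.2, -0.4, -0.1]
grip_width: 0.005
```

```bash
python3 -c "
from h import *
plan(F((.051,-.045,.238)),8.1,n=3)"
```

```text
3 at [ 0.5919 -0.1484  0.297 ] t 4.6
[[0.03, -0.0, 0.39, 0.05, 0.0, -0.02], [0.03, -0.0, 0.39, 0.05, 0.0, -0.02], [0.03, 0.0, 0.39, 0.05, 0.0, -0.02]]
```

send_rows:
  deltas:
    - [0, 0, 0.35, 0.1, 0, 0]
    - [0, 0, 0.35, 0.1, 0, 0]
    - [0, 0, 0.35, 0, 0, 0]
    - [0, 0, 0.1, 0, 0, 0]
    - [0, 0, 0, 0, 0, 0]

```text
t: 5.1
position: [0.5873, -0.1493, 0.2328]
tcp_rot: [[-0.134, 0.991, -0.009], [0.991, 0.134, 0.0], [0.001, -0.009, -1.0]]
contact_force: [0.4, -0.3, -0.1]
grip_width: 0.001
```

```bash
python3 -c "
from h import *
plan(F((.051,-.045,.238)),8.1,n=1);plan(F((.051,.016,.238)),8.1,n=8)
s=snap('scene','s3');crop('s3',195,130,110,90,6,'s3c')"
```

```text
1 at [ 0.5873 -0.1493  0.2328] t 5.1
[[0.11, 0.1, -0.11, -0.13, -0.02, -0.1]]
8 at [ 0.5873 -0.1493  0.2328] t 5.1
[[0.17, 0.01, -0.01, -0.02, -0.0, -0.01], [0.17, 0.01, -0.01, -0.02, -0.0, -0.01], [0.17, 0.01, -0.01, -0.02, -0.0, -0.01], [0.17, 0.01, -0.01, -0.02, -0.0, -0.01], [0.17, 0.01, -0.01, -0.02, -0.0, -0.01], [0.17, 0.01, -0.01, -0.02, -0.0, -0.01], [0.17, 0.01, -0.01, -0.02, -0.0, -0.01], [0.17, 0.01, -0.01, -0.02, -0.0, -0.01]]
```

View pics/s3c.png

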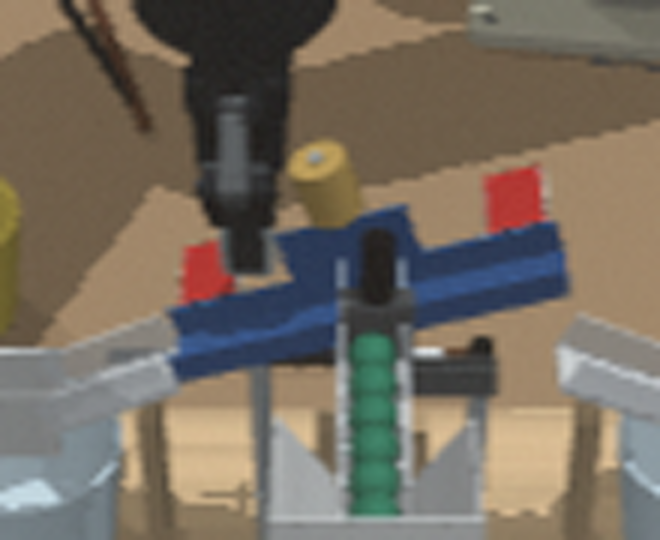

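Finger tip (248,265) is left of the knob (378,230 to 300), free of the tumbler and at knob height. I'll raise it slightly and push.

send_rows:
  deltas:
    - [0.15, 0.02, -0.1, -0.1, 0, -0.1]
    - [0.2, 0.02, 0, 0, 0, 0]
    - [0.15, 0.02, 0, 0, 0, 0]
    - [0.15, 0, 0, 0, 0, 0]
    - [0.15, 0, 0, 0, 0, 0]

```text
t: 5.65
position: [0.586, -0.1075, 0.2419]
tcp_rot: [[-0.14, 0.99, 0.004], [0.99, 0.14, -0.001], [-0.002, 0.003, -1.0]]
contact_force: [0.5, -1.2, -0.2]
grip_width: -0.001
```

```bash
python3 -c "
from h import *
plan(F((.051,.015,.236)),8.1,n=4)"
```

```text
4 at [ 0.586  -0.1075  0.2419] t 5.65
[[0.12, 0.0, 0.03, 0.01, 0.01, -0.0], [0.12, 0.0, 0.03, 0.01, 0.01, -0.0], [0.12, 0.0, 0.03, 0.01, 0.01, -0.0], [0.12, 0.0, 0.03, 0.01, 0.01, -0.0]]
```

send_rows:
  deltas:
    - [0.15, 0, 0.03, 0, 0, 0]
    - [0.15, 0, 0.03, 0, 0, 0]
    - [0.12, 0, 0, 0, 0, 0]
    - [0.1, 0, 0, 0, 0, 0]
    - [0.06, 0, 0, 0, 0, 0]

```text
t: 6.15
position: [0.5834, -0.0851, 0.2399]
tcp_rot: [[-0.138, 0.99, 0.007], [0.99, 0.138, -0.027], [-0.027, 0.003, -1.0]]
contact_force: [-0.3, -9.1, -0.9]
grip_width: -0.003
```

```bash
python3 -c "
from h import *
plan(F((.051,.015,.236)),8.1,n=1)"
```

```text
1 at [ 0.5834 -0.0851  0.2399] t 6.15
[[0.03, -0.0, 0.08, 0.05, 0.39, -0.05]]
```

9 N against a stop at about 32 mm of travel, so the shutter should be open. I'll hold briefly, back off and look.

send_rows:
  deltas:
    - [0.05, 0, 0, 0, 0, 0]
    - [0.03, 0, 0, 0, 0, 0]
    - [0, 0, 0, 0, 0, 0]
    - [-0.3, 0, 0, 0, 0, 0]
    - [-0.4, 0, 0, 0, 0, 0]
    - [0, 0, -0.6, 0, 0, 0]
    - [0, 0, -0.8, 0, 0, 0]
    - [-0.6, 0, -0.6, 0, 0, 0]

```text
t: 6.95
position: [0.5876, -0.1446, 0.3371]
tcp_rot: [[-0.14, 0.99, -0.007], [0.99, 0.139, -0.026], [-0.025, -0.011, -1.0]]
contact_force: [0.8, 0.2, 1.2]
grip_width: 0.001
```

```bash
python3 -c "
from h import *
snap('scene','s4');snap('top','t4');a=cv2.imread('pics/s4.png')[120:250,165:355];b=cv2.imread('pics/t4.png')[100:240,175:340]
i=np.hstack([cv2.resize(a,(440,301),interpolation=2),cv2.resize(b,(355,301),interpolation=2)]);cv2.imwrite('pics/b4.png',i)"
```

```text
(no output)
```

View pics/b4.png

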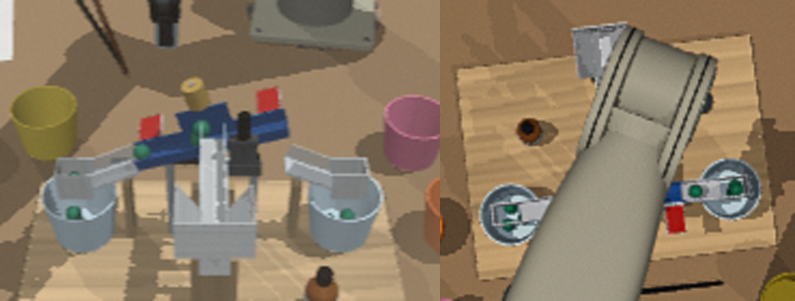

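The knob has moved right to (243,135), the track is empty and the marbles are rolling into the empty tub. I'll move clear while they settle.

send_rows:
  deltas:
    - [-0.6, 0, -0.2, 0, 0, 0]
    - [-0.7, -0.4, 0, 0, 0, 0]
    - [-0.7, -0.6, 0, 0, 0, 0]
    - [-0.7, -0.6, 0, 0, 0, 0]
    - [-0.7, -0.6, 0, 0, 0, 0]
    - [-0.5, -0.4, 0, 0, 0, 0]
    - [0, 0, 0, 0, 0, 0]
    - [0, 0, 0, 0, 0, 0]

```text
t: 7.85
position: [0.4844, -0.3661, 0.349]
tcp_rot: [[-0.135, 0.991, -0.001], [0.991, 0.135, -0.018], [-0.018, -0.003, -1.0]]
contact_force: [-0.5, -0.2, 0.3]
grip_width: -0.0
```

send_rows:
  deltas:
    - [0, 0, 0, 0, 0, 0]
    - [0, 0, 0, 0, 0, 0]
    - [0, 0, 0, 0, 0, 0]
    - [0, 0, 0, 0, 0, 0]
    - [0, 0, 0, 0, 0, 0]
    - [0, 0, 0, 0, 0, 0]
    - [0, 0, 0, 0, 0, 0]
    - [0, 0, 0, 0, 0, 0]

```text
t: 8.65
position: [0.4872, -0.361, 0.3479]
tcp_rot: [[-0.143, 0.99, -0.001], [0.99, 0.143, -0.015], [-0.015, -0.003, -1.0]]
contact_force: [-0.9, 0.1, -0.4]
grip_width: -0.003
```

```bash
python3 -c "
from h import *
snap('scene','s5');snap('top','t5');a=cv2.imread('pics/s5.png')[120:250,165:355];b=cv2.imread('pics/t5.png')[100:240,175:340]
i=np.hstack([cv2.resize(a,(440,301),interpolation=2),cv2.resize(b,(355,301),interpolation=2)])
c=cv2.imread('pics/s5.png')[180:235,178:228];d=cv2.imread('pics/t5.png')[165:210,290:335]
j=np.hstack([cv2.resize(c,(395,290),interpolation=2),cv2.resize(d,(400,290),interpolation=2)])
cv2.imwrite('pics/b5.png',np.vstack([i,j]))if 0 else cv2.imwrite('pics/b5.png',np.vstack([i,j]))"
```

```text
(no output)
```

View pics/b5.png

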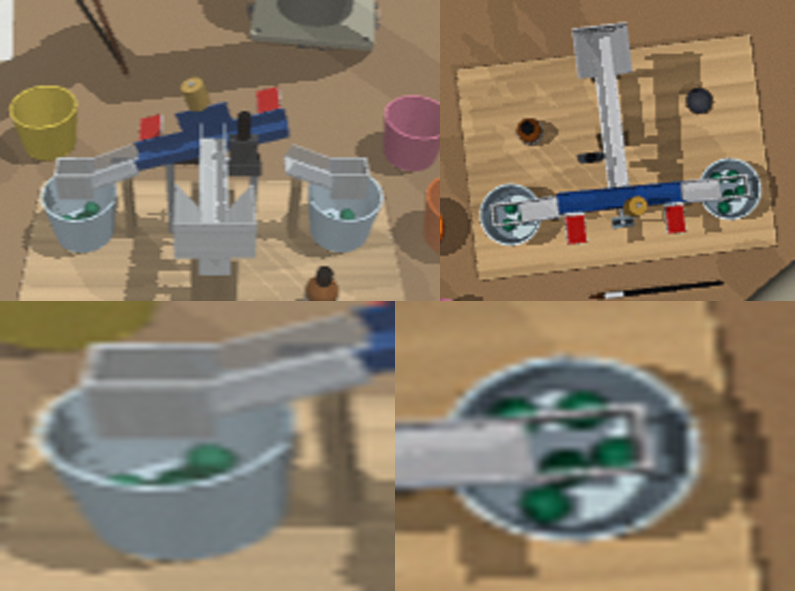

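```bash
python3 -c "
from h import *
for y in (0,.026,.032): print(y,proj('s5',F((.051,y-.001,.253))),proj('t5',F((.051,y-.001,.253))))
print('knob s5',244/440*190+165,114/301*130+120)
s=env.state();print(s['t'],abs(s['qd']).max())
i=cv2.imread('pics/s5.png');crop('s5',215,135,70,60,8,'k5')"
```

```text
0 [257.05400847 169.07224331] [256.26059801 171.52613578]
0.026 [268.00497019 169.08826987] [247.11008483 172.59613034]
0.032 [270.5309468 169.0919666] [244.99904273 172.84298027]
knob s5 270.3636363636364 169.2358803986711
8.75 0.1388133434203369
```

View pics/k5.png

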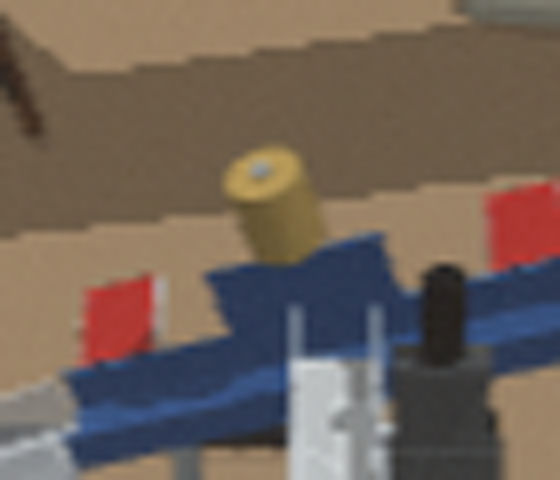

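The knob top is at (443,270) in this crop, i.e. u≈270.4 in the scene image. That matches 32 mm of travel. The gate is on its stop and the track is empty.

```bash
python3 -c "
from h import *
workorder.job_done()"
```

```text
the job is handed in; nothing more can be done
```

I pressed the raised pad with the shut fingers until the gate rocked over to the empty tub. Then I pushed the knob across until it met its stop at about 9 N, backed off clear and handed the job in at about 8.8 s. No verdict was reported.

**Last checks that agreed:**
- **Gate:** it looks to be resting on the empty tub's side.
- **Shutter:** the knob position matches about 32 mm of travel, so it is fully open.
- **Marbles waiting:** the track, gate and chutes are empty, and I saw no stray marbles.
- **Everything else:** the tubs are upright, and the empty one has not measurably moved (within about a pixel). The bottle, pebble and brush look undisturbed, and the arm touches nothing.

**Not fully confirmed:** I could see five of the six marbles in the tub. The sixth is most likely hidden under the chute. I also didn't recount the three marbles in the filled tub, which the chute partly covers.

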